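Clear the timer aside and flip the bead case open

ROBOT

A 7-joint arm with a two-finger parallel gripper is mounted at the origin on a cart in front of the work surface, level with it; the furniture and walls round the work are solid. World frame = base frame: x ahead of the robot, y to its left, z up, the work surface at z = 0. Lengths are in m, angles in rad, forces in N, time in s.
With the tool pointing down it reaches from about 0.35 to 0.9 m from the base axis. Payload 8.1 kg.
Tool frame: the origin (TCP) lies between the finger pads; the fingertips stand 11 mm ahead of it and the grasp point (between the pads) lies 8 mm behind it; z points along the fingers, y is the line along which they close (so a half turn about z gives the same grasp; the last joint's range is limited). The gripper opens to 92 mm and grips with 3 to 60 N. Pads are 19 mm wide; open, the fingers measure 130 mm over their backs; the gripper's body (75 mm by 190 mm) begins 47 mm behind the grasp point.
Start: joints at [-1.447, 0.434, 0.025, 1.573, -0.012, 1.134, -0.075], TCP at [0.141, 0.609, 0.238] pointing down, gripper open.
Joint ranges: [-2.62, 2.62], [-0.44, 2.09], [-1.27, 1.32], [0.08, 2.57], [-1.32, 4.46], [0.12, 2], [-2.74, 2.74]. Speed limits (rad/s): [2.22, 2.22, 3.01, 3.01, 3.14, 3.14, 3.14].

INTERFACE

Orientations are given as a rotation vector (axis times angle).
In Python, from cell import observe, get_image, camera_params, sign_off gives the robot as it stands.
- The arm moves only by the shell command python3 -m pendant 'ROWS' [FORCE]. ROWS is JSON, one flat list of numbers, 7 for each row, row after row: the shift along the tool's x, y, z in m, then the turn, a rotation vector about the tool's x, y, z in rad, then the finger opening in m, from 0 to 0.0918. In form: [dx, dy, dz, rx, ry, rz, jaw, dx, dy, dz, rx, ry, rz, jaw, ...]. A call has 1 to 10 rows; each row shifts and turns the commanded pose from where the row before left it, along the tool's axes as they then stand; what a row does not reach is not made up. A row lasts 1/8 s, in which the tool goes at most 62.5 mm and 10.7 degrees, less where a joint would pass 70% of its speed; a pose out of reach is approached as far as the arm can. A call is refused whole if a number of a shift passes 0.0625 or a number of a turn 0.188, either way. A call with a gripper value outside its range is refused whole. The fingers move at their own pace and stop on an object; FORCE is the grip in N (left out, the last holds). Time passes only in rows, so rows that do not move let the fingers close. It gives the time, the measured TCP pose, the force, the opening and the grip force at its end, in the units of the state.
- observe(): the state, without advancing time (a new reading comes with each control period).
- get_image(name): name is "side" or "top" or "wrist"; returns the picture (384x512x3 uint8, red, green, blue); there is no depth.
- camera_params(name): a dict with "intrinsics" (3x3 intrinsics, pixels), "eye" and "rotation" of the camera in the world; the wrist camera has in their place "T_tool_cam" (4x4, takes a point from camera to tool coordinates, whose origin is the TCP and whose axes are the flange's). Camera axes: x right, y down, z forward; pixel columns grow to the right and rows downward; lengths in m; the calibration is good to about 2 mm. A picture is of the moment at which its call begins: read the wrist's pose just before it. camera_params takes no time and is no camera call.
- sign_off(): hands the job in; it is judged then, once.
The state is a dict: "clock": time; "joints": joint angles; "dq": joint speeds; "joint_efforts": joint torques, N m; "position": TCP position; "ee_rot": TCP orientation; "force": force on the tool from outside, world axes, zero at the start; "ft_torque": the same for the moment, N m; "width": opening from 0.0 (shut) to 1.0 (fully open); "gripper_force": force on a finger pad.
Only numpy, scipy, OpenCV 4.12 (cv2) and the standard library are available. Lean on these libraries where they do the work, as an engineer would, in place of code of your own. Each camera call takes 0.05 s, during which the arm holds its last target. There are 200 camera calls.

TASK

The kitchen timer stands in front of the finger tab of the shut bead case: push it sideways along the table, without picking it up or tipping it, until it stands wholly past either end of the case. Then, with a fingertip under the tab, flip the lid up and over past upright so that it falls back and stays open against its stop by its own weight. Leave the two small cups of glass bits and the glue bottle where they stand, and finish with the hand clear.

Things in the scene. Friction and masses are not known exactly. Their poses are not given: they have to be found in the camera images.
- case: Clear low box of glass beads with a clear hinged lid, fixed to the table so that it cannot slide. Origin: centre of its underside on the table; its x points from the front (tab side, towards the robot) to the back (hinge side), y along its length to the left, z up. The box spans x -48 to +51 mm, y -75 to +75 mm; walls 2 mm; top of the shut lid 39 mm above the table; the lid is 152 mm long in y.
- case_lid (a joint): Angle of the case's lid in rad: 0 shut, 1.57 upright, 1.92 (110 degrees) fully open at its stop, leaning back. The hinge is almost frictionless: let go below about 1.5 the lid falls shut, above about 1.65 it falls open. The lid and tab weigh 48 g together.
- tab_edge (a point): Middle of the outer (front) edge of the white finger tab, half-way up its thickness; it moves with the lid. The tab is 44 mm long in the case's y and 3 mm thick, and sticks out 18 mm in front of the box wall, level with the lid: shut, its underside is 36 mm above the table with free space below, and its edge lies at x = -67 mm of the case. The edge swings on a radius of 116 mm about lid_hinge.
- lid_hinge (a point): Middle of the lid's hinge line, fixed, 37.5 mm above the table at x = +49 mm of the case; the line runs along the case's y.
- timer_center (a point): Loose kitchen timer with a teal ribbed dial on a round cream base: 69 mm diameter, 43 mm high (base 20 mm), 75 to 155 g; it stands in front of the tab, 3 to 13 mm from it. The point is at its centre, half-way up (21.5 mm above its underside); its z points up.
- cup_dark: Bystander: small open clear cup of black glass bits, 71 mm diameter, 26 mm high; leave it alone. Origin: centre of its underside. The three bystanders stand 135 to 205 mm from the case's centre, one off each end and one behind it, in any order.
- cup_pale: Bystander: small open clear cup of pale blue glass bits, 69 mm diameter, 24 mm high; leave it alone. Origin: centre of its underside.
- glue: Bystander: upright white glue bottle with a blue nozzle (the one near the case; another stands far back), 35 x 47 mm, 154 mm high; leave it alone. Origin: centre of its underside.
There are look-alikes about, which are no part of the job. What is shaped like the part that bears timer_center but orange is not meant. There is more than one size of the case; the one meant has the size given above.

How it is judged:
By the outcome, as a careful person would: the job done as asked, in the order asked, and still so for the second after the job is handed in, with the robot touching nothing.
It also fails if it takes over 54 s, if anything falls off the work surface, if the arm or the gripper's body presses on something with over 40 N, if the wrist force passes 120 N, or if a joint passes its speed limit or range.

## Working session

There is one attempt and no reset: what is moved stays moved. The work goes in short steps, Python scripts to look and compute and a shell command to move; the robot and the scene stay as the last step left them, time stands still between calls to the robot, and variables do not carry over. Pictures are saved under pics/ and viewed, at most 10 in all, crops included, and the job is handed in when it is done.

```bash
mkdir -p pics; python3 - <<'E'
from cell import *
import cv2,numpy as np
s=observe();print(s)
for n in("top","side"):
    cv2.imwrite(f"pics/{n}0.png",cv2.cvtColor(get_image(n),cv2.COLOR_RGB2BGR));print(n,camera_params(n))
print(camera_params("wrist"))
E
```

```text
{'clock': 0.0, 'joints': array([-1.44658378,  0.43520676,  0.02498043,  1.57412612, -0.01161181,
        1.13401498, -0.07507838]), 'dq': array([-0.00130104, -0.00101481, -0.00087357, -0.0010496 , -0.00113371,
        0.00081662, -0.00081288]), 'joint_efforts': array([-4.54718411e-04, -6.67854881e+01,  9.84954759e-01, -3.14470696e+01,
       -6.04967074e-02,  4.26859839e-02,  1.69590294e-04]), 'position': array([0.14048603, 0.608476  , 0.23694391]), 'ee_rot': array([-3.55602022e-01, -3.12135622e+00,  2.52799686e-03]), 'force': array([ 0.2048081 , -0.37620542,  0.17175158]), 'ft_torque': array([-0.00127701, -0.02535616, -0.05427449]), 'gripper_force': 0.0, 'width': 1.0008340705595724}
top {'intrinsics': array([[348.19685061,   0.        , 252.42503118],
       [  0.        , 348.19685061, 188.39559333],
       [  0.        ,   0.        ,   1.        ]]), 'eye': array([0.57373611, 0.0539252 , 0.89290693]), 'rotation': array([-2.17626053,  2.18598588, -0.04618291])}
side {'intrinsics': array([[364.61910992,   0.        , 247.07968826],
       [  0.        , 364.61910992, 193.2361502 ],
       [  0.        ,   0.        ,   1.        ]]), 'eye': array([0.20708607, 0.77148252, 0.43999771]), 'rotation': array([-0.61470737,  2.34310274, -1.51261265])}
{'intrinsics': array([[278.49072843,   0.        , 258.08526713],
       [  0.        , 278.49072843, 189.12326317],
       [  0.        ,   0.        ,   1.        ]]), 'T_tool_cam': array([[ 5.59265516e-04, -9.63137421e-01, -2.69009284e-01,
         7.23941133e-02],
       [ 9.99999697e-01,  6.84440106e-04, -3.71528188e-04,
         1.33674081e-03],
       [ 5.41953444e-04, -2.69008995e-01,  9.63137512e-01,
        -1.46784009e-01],
       [ 0.00000000e+00,  0.00000000e+00,  0.00000000e+00,
         1.00000000e+00]])}
```

View pics/top0.png

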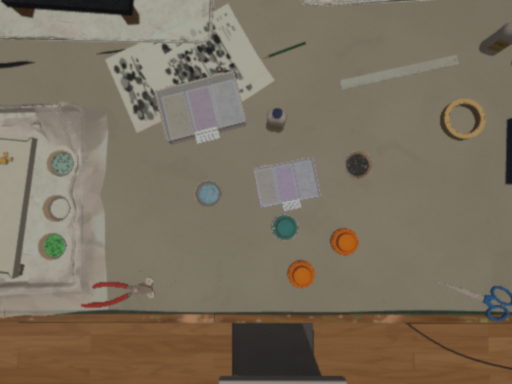

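View pics/side0.png

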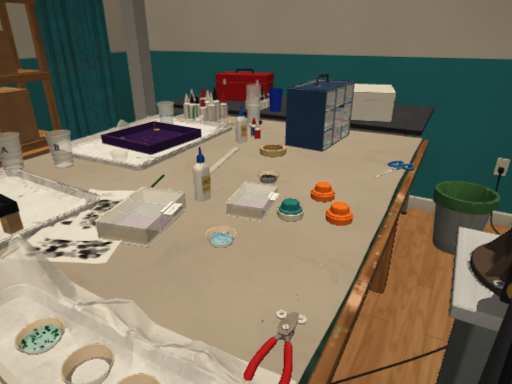

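Look-alikes seen in top view: cases at (287,183) (small) and (202,107) (large); teal timer at (285,228), orange ones at (344,242) and (301,273). By description: small case and teal timer. Checking in a close crop.

```bash
cat > h.py <<'E'
from cell import *
import cv2,numpy as np
from scipy.spatial.transform import Rotation as R
def ray(n,uv,z):
    c=camera_params(n);d=R.from_rotvec(c["rotation"]).as_matrix()@np.linalg.inv(c["intrinsics"])@[*uv,1]
    return c["eye"]+d*(z-c["eye"][2])/d[2]
def delta(p,rot=None):
    s=observe();r=R.from_rotvec(s["ee_rot"])
    print("t",round(s["clock"],2),"pos",s["position"].round(3),"tool shift",r.inv().apply(np.array(p)-s["position"]).round(3),"turn",(r.inv()*rot).as_rotvec().round(3) if rot else "","F",s["force"].round(1),"q",s["joints"].round(2))
E
python3 - <<'E'
from h import *
im=cv2.imread("pics/top0.png")
cv2.imwrite("pics/c0.png",cv2.resize(im[140:290,230:380],None,fx=4,fy=4,interpolation=cv2.INTER_CUBIC))
h=cv2.cvtColor(im,cv2.COLOR_BGR2HSV)
for n,a,b in(("teal",(75,90,40),(100,255,255)),("orange",(3,150,120),(18,255,255))):
    _,_,st,ce=cv2.connectedComponentsWithStats(cv2.inRange(h,a,b))
    for s,c in zip(st[1:],ce[1:]):
        if s[4]>60 and 240<c[0]<380: print(n,s,c.round(1),ray("top",c,.035).round(3))
for c in((208,193),(358,164),(277,117)):print(c,ray("top",c,.02).round(3))
print(R.from_rotvec(observe()["ee_rot"]).as_matrix().round(2))
E
```

```text
teal [274 216  22  23 339] [285.2 227.5] [ 0.53  -0.01   0.035]
orange [331 229  27  26 521] [344.8 241.5] [ 0.496 -0.154  0.035]
orange [288 261  27  27 541] [301.1 274.3] [ 0.417 -0.047  0.035]
(208, 193) [0.616 0.182 0.02 ]
(358, 164) [ 0.687 -0.195  0.02 ]
(277, 117) [0.809 0.007 0.02 ]
[[-0.97  0.22 -0.  ]
 [ 0.22  0.97 -0.  ]
 [-0.   -0.   -1.  ]]
```

View pics/c0.png

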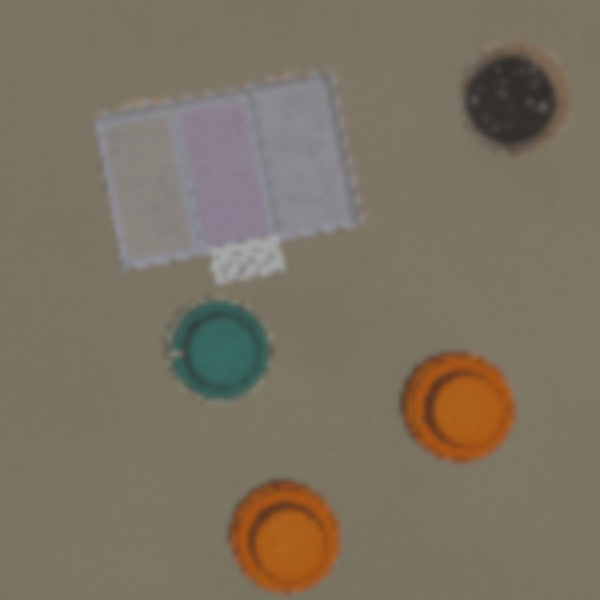

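The crop shows the small case with corners (97,117),(333,73),(360,222),(127,269), tab front edge midpoint (250,275), the teal timer (221,350) in front of it, orange timers at (458,406),(285,537) to be left alone.

```bash
cat >> h.py <<'E'
def frame():
    P=[ray("top",(230+u/4,140+v/4),.039)[:2] for u,v in((97,117),(333,73),(360,222),(127,269),(217,282),(283,267))]
    TL,TR,BR,BL,t1,t2=P
    ey=(TL-TR)+(BL-BR);ey/=np.linalg.norm(ey);ex=np.array([ey[1],-ey[0]])
    c0=sum(P[:4])/4   # lid/box centre, case x about 1.5 mm
    return c0-ex*.0015,ex,ey,P
E
python3 - <<'E'
from h import *
c,ex,ey,P=frame()
print("case",c.round(3),"yaw deg",np.degrees(np.arctan2(ex[1],ex[0])).round(1),"size",np.linalg.norm(P[0]-P[1]).round(3),np.linalg.norm(P[1]-P[2]).round(3))
f=lambda p:np.array([(p-c)@ex,(p-c)@ey]).round(3)
print("tab",f((P[4]+P[5])/2))
tm=ray("top",(285.2,227.5),.035)[:2];print("timer",f(tm))
for p in((.496,-.154),(.417,-.047),(.616,.182),(.687,-.195),(.809,.007)):print(f(np.array(p)))
yaw=np.arctan2(ex[1],ex[0])
# tool down; tool y along case x, tool x along +-case y
for sg in(1,-1):
    X=np.array([*(ey*sg),0]);Z=np.array([0,0,-1.]);rot=R.from_matrix(np.c_[X,np.cross(Z,X),Z])
    p=c+ex*f(tm)[0]+ey*(f(tm)[1]-.085)
    delta([*p,.15],rot)
E
```

```text
case [ 0.639 -0.016] yaw deg 10.7 size 0.148 0.093
tab [-0.064  0.   ]
timer [-0.106  0.026]
[-0.166 -0.109]
[-0.224  0.011]
[0.014 0.199]
[ 0.014 -0.185]
[ 0.172 -0.009]
t 0.1 pos [0.14  0.609 0.237] tool shift [-0.553 -0.593  0.088] turn [-1.000e-03  1.000e-03  1.157e+00] F [ 0.4  0.  -0.3] q [-1.45  0.44  0.02  1.57 -0.01  1.13 -0.08]
t 0.1 pos [0.14  0.609 0.237] tool shift [-0.553 -0.593  0.088] turn [-1.000e-03 -1.000e-03 -1.985e+00] F [ 0.4  0.  -0.3] q [-1.45  0.44  0.02  1.57 -0.01  1.13 -0.08]
```

```bash
python3 -m pendant '[-0.039,-0.042,0,0,0,0,0.02,-0.039,-0.042,0,0,0,0,0.02,-0.039,-0.042,0,0,0,0,0.02,-0.039,-0.042,0,0,0,0,0.02,-0.039,-0.042,0,0,0,0,0.02,-0.039,-0.042,0,0,0,0,0.02,-0.039,-0.042,0,0,0,0,0.02,-0.039,-0.042,0,0,0,0,0.02,-0.039,-0.042,0,0,0,0,0.02,-0.039,-0.042,0,0,0,0,0.02]' 10
python3 -m pendant '[0,0,0,0,0,0.165,0.02,0,0,0,0,0,0.165,0.02,0,0,0,0,0,0.165,0.02,0,0,0,0,0,0.165,0.02,0,0,0,0,0,0.165,0.02,0,0,0,0,0,0.165,0.02,0,0,0,0,0,0.165,0.02,0,0,0,0,0,0,0.02]'
cat >> h.py <<'E'
def down(sg,axis="y"):
    c,ex,ey,_=frame();X=np.array([*((ey if axis=="y" else ex)*sg),0]);Z=np.array([0,0,-1.]);return R.from_matrix(np.c_[X,np.cross(Z,X),Z])
def W(x,y,z):
    c,ex,ey,_=frame();return np.array([*(c+ex*x+ey*y),z])
def C(p):
    c,ex,ey,_=frame();p=np.array(p);return np.array([(p[:2]-c)@ex,(p[:2]-c)@ey,p[2]]).round(3)
E
python3 -c "
from h import *
delta(W(-.108,-.048,.15),down(1))"
```

```text
clock: 1.35
position: [0.4266, 0.1103, 0.2378]
ee_rot: [0.355, 3.121, 0.001]
force: [1.7, -0.3, -0.3]
width: 0.216
gripper_force: 0.0
clock: 2.35
position: [0.4259, 0.112, 0.2376]
ee_rot: [-2.001, -2.422, 0.001]
force: [0.1, -0.5, -0.7]
width: 0.217
gripper_force: 0.0
t 2.35 pos [0.426 0.112 0.238] tool shift [-0.214  0.077  0.088] turn [-0.     0.     0.003] F [ 0.1 -0.5 -0.7] q [-0.8   0.13  0.48  2.03 -0.07  1.01 -0.1 ]
```

```bash
python3 -m pendant '[-0.043,0.0155,0,0,0,0,0.02,-0.043,0.0155,0,0,0,0,0.02,-0.043,0.0155,0,0,0,0,0.02,-0.043,0.0155,0.02,0,0,0,0.02,-0.042,0.015,0.02,0,0,0,0.02,0,0,0,0,0,0,0.02]'
cat >> h.py <<'E'
def wray(uv,z):
    s=observe();c=camera_params("wrist");T=c["T_tool_cam"];r=R.from_rotvec(s["ee_rot"]).as_matrix()
    d=r@T[:3,:3]@np.linalg.inv(c["intrinsics"])@[*uv,1];e=s["position"]+r@T[:3,3]
    return e+d*(z-e[2])/d[2]
def teal(im):
    h=cv2.cvtColor(im,cv2.COLOR_RGB2HSV);m=cv2.inRange(h,(75,90,40),(100,255,255))
    k=max(cv2.findContours(m,0,2)[0],key=cv2.contourArea);return cv2.minEnclosingCircle(k)
E
python3 - <<'E'
from h import *
delta(W(-.108,-.048,.15),down(1))
im=get_image("wrist");cv2.imwrite("pics/w1.png",im[...,::-1])
c,r=teal(im);print(c,r,C(wray(c,.035)))
E
```

```text
clock: 3.1
position: [0.5418, -0.0874, 0.1961]
ee_rot: [-2.003, -2.42, 0.005]
force: [-0.9, 0.1, -0.0]
width: 0.22
gripper_force: 0.0
t 3.1 pos [ 0.542 -0.087  0.196] tool shift [0.004 0.001 0.046] turn [-0.003  0.002  0.001] F [-0.9  0.1 -0. ] q [-0.37  0.38  0.58  1.85 -0.25  0.98  0.51]
(261.4275207519531, 102.2923583984375) 27.8268985748291 [-0.105  0.033  0.035]
```

View pics/w1.png

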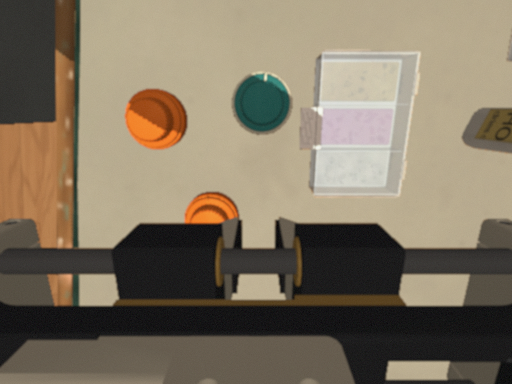

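Picture: teal timer at (261,102), tab edge at (299,128), oranges at (155,118),(212,212) clear of the fingers' path.

```bash
python3 -c "
from h import *
print([C(wray(p,.0375)) for p in((299,108),(299,149))],[C(wray(p,.039)) for p in((318,53),(418,53),(403,195),(312,192))],C(wray((212,212),.035)))"
python3 -m pendant '[0.002,0,0.045,0,0,0,0.02,0.002,0,0.045,0,0,0,0.02,0,0,0.045,0,0,0,0.02,0,0,0.038,0,0,0,0.02,0,0,0,0,0,0,0.02]'
python3 -c "
from h import *
delta(W(-.106,-.048,.023),down(1))"
```

```text
[array([-0.065,  0.027,  0.037]), array([-0.063, -0.016,  0.037])] [array([-0.049,  0.08 ,  0.039]), array([0.051, 0.08 , 0.039]), array([ 0.057, -0.068,  0.039]), array([-0.047, -0.065,  0.039])] [-0.162 -0.091  0.035]
clock: 3.78
position: [0.5392, -0.0781, 0.0231]
ee_rot: [-1.995, -2.421, 0.003]
force: [0.6, -0.1, 0.4]
width: 0.218
gripper_force: 0.0
t 3.77 pos [ 0.539 -0.078  0.023] tool shift [-0.005  0.003  0.   ] turn [-0.004 -0.002  0.006] F [ 0.6 -0.1  0.4] q [-0.26  0.62  0.43  2.   -0.43  0.62  0.65]
```

```bash
python3 -m pendant '[0.012,0.0015,0,0,0,0,0.02,0.012,0.0015,0,0,0,0,0.02,0.01,0,0,0,0,0,0.02,0.01,0,0,0,0,0,0.02,0.012,0,0,0,0,0,0.02,0.012,0,0,0,0,0,0.02,0.012,0,0,0,0,0,0.02,0.012,0,0,0,0,0,0.02,0.012,0,0,0,0,0,0.02,0.012,0,0,0,0,0,0.02]'
python3 - <<'E'
from h import *
delta(W(-.106,.108,.023),down(1))
im=get_image("top");c,r=teal(im[140:300,180:360]);c=(c[0]+180,c[1]+140);print(c,r,C(ray("top",c,.035)))
E
```

```text
clock: 5.03
position: [0.5221, 0.0355, 0.0247]
ee_rot: [-2.002, -2.421, 0.0]
force: [-0.6, -1.5, 1.3]
width: 0.221
gripper_force: 1.0
t 5.03 pos [0.522 0.036 0.025] tool shift [ 0.036 -0.001  0.002] turn [-0.    -0.     0.002] F [-0.6 -1.5  1.3] q [-0.49  0.59  0.45  2.05 -0.45  0.59  0.46]Traceback (most recent call last):
  File "<stdin>", line 3, in <module>
  File "h.py", line 28, in teal
    k=max(cv2.findContours(m,0,2)[0],key=cv2.contourArea);return cv2.minEnclosingCircle(k)
ValueError: max() iterable argument is empty
```

```bash
python3 -m pendant '[0.012,0,0,0,0,0,0.02,0.012,0,0,0,0,0,0.02,0.009,0,0,0,0,0,0.02,0.004,0,0,0,0,0,0.02,0,0,0,0,0,0,0.02,-0.02,0,0,0,0,0,0.02,-0.02,0,0,0,0,0,0.02,0,0,-0.05,0,0,0,0.02,0,0,-0.06,0,0,0,0.02,0,0,-0.06,0,0,0,0.02]'
python3 - <<'E'
from h import *
delta(W(-.1,0,.15),down(1))
im=get_image("wrist");cv2.imwrite("pics/w2.png",im[...,::-1])
c,r=teal(im);print(c,r,C(wray(c,.035)))
E
```

```text
clock: 6.32
position: [0.5226, 0.031, 0.1965]
ee_rot: [-2.004, -2.42, 0.001]
force: [0.4, 0.6, 0.2]
width: 0.215
gripper_force: 0.0
t 6.33 pos [0.523 0.031 0.196] tool shift [-0.068  0.005  0.046] turn [-0.001  0.     0.001] F [0.4 0.6 0.2] q [-0.65  0.35  0.64  1.91 -0.25  0.96  0.29]
(259.5, 100.07142639160156) 28.288883209228516 [-0.098  0.152  0.035]
```

View pics/w2.png

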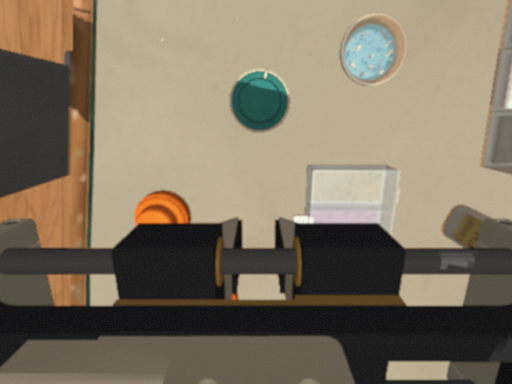

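Timer now at (260,100) with its lower rim at row 130, past the case's end (row 165); cup at (372,50) untouched. Now reorient for the flip.

```bash
cat >> h.py <<'E'
A=np.radians(40)
def tilt():
    return down(1,"x")*R.from_rotvec([0,-A,0])
E
python3 -c "
from h import *
print(tilt().as_matrix()[:,2].round(2))
delta(W(-.16,.003,.15),down(1,'x'));delta(W(-.16,.003,.15),tilt())"
```

```text
[-0.63 -0.12 -0.77]
t 6.38 pos [0.526 0.03  0.204] tool shift [-0.064 -0.058  0.053] turn [ 0.007 -0.007  1.57 ] F [ 3.7 -0.8  5.4] q [-0.65  0.34  0.64  1.9  -0.24  0.97  0.29]
t 6.38 pos [0.526 0.03  0.204] tool shift [-0.064 -0.058  0.053] turn [ 0.553 -0.553  1.499] F [ 3.7 -0.8  5.4] q [-0.65  0.34  0.64  1.9  -0.24  0.97  0.29]
```

```bash
sed -i 's/\[0,-A,0\]/[0,A,0]/' h.py
python3 -m pendant '[-0.03,-0.055,0,0,0,0.0,0,0,0,0,0,0,0.1745,0,0,0,0,0,0,0.1745,0,0,0,0,0,0,0.1745,0,0,0,0,0,0,0.1745,0,0,0,0,0,0,0.1745,0,0,0,0,0,0,0.1745,0,0,0,0,0,0,0.1745,0,0,0,0,0,0,0.1745,0,0,0,0,0,0,0.1745,0]'
python3 -m pendant '[0,0,0,0,0.175,0,0,0,0,0,0,0.175,0,0,0,0,0,0,0.175,0,0,0,0,0,0,0.175,0,0,0,0,0,0,0,0,0]'
python3 -c "
from h import *
delta(W(-.16,.003,.15),tilt())"
```

```text
clock: 7.62
position: [0.4745, -0.0083, 0.1948]
ee_rot: [-3.128, -0.286, -0.0]
force: [0.3, 0.2, -0.2]
width: 0.007
gripper_force: 0.0
clock: 8.25
position: [0.4672, -0.0184, 0.1927]
ee_rot: [-2.989, -0.272, -0.814]
force: [0.0, -0.3, 0.8]
width: 0.007
gripper_force: 0.0
t 8.25 pos [ 0.467 -0.018  0.193] tool shift [-0.014  0.026  0.042] turn [0.018 0.168 0.001] F [ 0.  -0.3  0.8] q [-1.15 -0.11  1.12  2.48  0.15  0.19 -1.54]
```

```bash
sed -i 's/radians(40)/radians(25)/' h.py
python3 -c "
from h import *
delta(W(-.105,.003,.10),tilt());delta(W(-.105,.003,.03),tilt())"
```

```text
t 8.25 pos [ 0.467 -0.018  0.193] tool shift [0.008 0.024 0.113] turn [ 0.018 -0.094 -0.001] F [ 0.  -0.3  0.8] q [-1.15 -0.11  1.12  2.48  0.15  0.19 -1.54]
t 8.25 pos [ 0.467 -0.018  0.193] tool shift [-0.027  0.023  0.173] turn [ 0.018 -0.094 -0.001] F [ 0.  -0.3  0.8] q [-1.15 -0.11  1.12  2.48  0.15  0.19 -1.54]
```

```bash
python3 -m pendant '[0.004,0.012,0.04,0.01,-0.05,0,0,0.004,0.012,0.04,0.01,-0.045,0,0,0,0,0.033,0,0,0,0,-0.0,0,0,0,0,0,0]'
python3 -c "
from h import *
delta(W(-.105,.003,.03),tilt())"
```

```text
clock: 8.75
position: [0.469, -0.0245, 0.1634]
ee_rot: [-3.037, -0.277, -0.706]
force: [-0.9, -0.6, -0.0]
width: 0.005
gripper_force: 0.0
t 8.75 pos [ 0.469 -0.025  0.163] tool shift [-0.002  0.016  0.148] turn [ 0.031 -0.018  0.002] F [-0.9 -0.6 -0. ] q [-0.88  0.09  0.95  2.45 -0.67  0.24 -0.72]
```

```bash
python3 -m pendant '[0,0.004,0.035,0.01,0,0,0,0,0.004,0.035,0.01,-0,0,0,0,0.004,0.035,0,0,0,0,0,0,0.03,0,0,0,0,0,0,0,0,0,0,0]'
python3 -c "
from h import *
delta(W(-.105,.003,.03),tilt())"
```

```text
clock: 9.38
position: [0.5159, -0.0261, 0.1008]
ee_rot: [-3.034, -0.305, -0.688]
force: [-0.5, 0.1, -0.5]
width: 0.007
gripper_force: 0.0
t 9.38 pos [ 0.516 -0.026  0.101] tool shift [-0.015  0.008  0.072] turn [ 0.022 -0.007  0.018] F [-0.5  0.1 -0.5] q [-0.18  0.3   0.2   2.37 -1.31  0.12 -0.09]
```

```bash
cat >> h.py <<'E'
def tl(adeg): return down(1,"x")*R.from_rotvec([0,np.radians(adeg),0])
def tcp(th,adeg,L=.014,xe=-.065,y=.003):
    t,a=np.radians(th),np.radians(adeg)
    E=np.array([xe+.116,.0375])+.116*np.array([-np.cos(t),np.sin(t)])-.0015*np.array([np.sin(t),np.cos(t)])
    d=np.array([np.sin(a),-np.cos(a)]);n=np.array([np.cos(a),np.sin(a)])
    c=E+L*(d if th<90-adeg else np.array([np.cos(t),-np.sin(t)]))
    p=c-.0095*n-.011*d
    return W(p[0],y,p[1])
E
python3 -c "
from h import *
p=tcp(0,18);print(C(p));b=W(-.105,.003,.08);delta(b,tl(18));delta(W(-.105,.003,p[2]),tl(18))"
```

```text
[-0.073  0.003  0.03 ]
t 9.38 pos [ 0.516 -0.026  0.101] tool shift [0.007 0.009 0.027] turn [ 0.023 -0.129  0.017] F [-0.5  0.1 -0.5] q [-0.18  0.3   0.2   2.37 -1.31  0.12 -0.09]
t 9.38 pos [ 0.516 -0.026  0.101] tool shift [-0.015  0.008  0.072] turn [ 0.023 -0.129  0.017] F [-0.5  0.1 -0.5] q [-0.18  0.3   0.2   2.37 -1.31  0.12 -0.09]
```

```bash
python3 -m pendant '[0.003,0.004,0.008,0.01,-0.065,0.008,0,0.003,0.004,0.01,0.01,-0.065,0.008,0,0,0,0.01,0,0,0,0,0,0,0,0,0,0,0]'
python3 -c "
from h import *
delta(W(-.105,.003,.03),tl(18))"
```

```text
clock: 9.88
position: [0.5319, -0.0293, 0.0785]
ee_rot: [-3.061, -0.291, -0.498]
force: [-0.4, -0.4, 0.1]
width: 0.005
gripper_force: 0.0
t 9.88 pos [ 0.532 -0.029  0.079] tool shift [-0.013  0.004  0.047] turn [ 0.003 -0.008  0.003] F [-0.4 -0.4  0.1] q [-0.43  0.42  0.54  2.27 -1.01  0.33 -0.4 ]
```

Back off the limits. Go down at the stand-off point.

```bash
python3 -m pendant '[-0.005,0.002,0.016,0,0,0,0,-0.005,0.002,0.016,0,0,0,0,-0.004,0,0.015,0,0,0,0,0,0,0,0,0,0,0]'
python3 - <<'E'
from h import *
delta(tcp(0,18),tl(18))
im=get_image("side");cv2.imwrite("pics/s1.png",cv2.resize(im[150:270,190:350],None,fx=5,fy=5,interpolation=cv2.INTER_CUBIC)[...,::-1])
E
```

```text
clock: 10.38
position: [0.5336, -0.0338, 0.0292]
ee_rot: [-3.06, -0.288, -0.497]
force: [-0.1, 0.4, -0.1]
width: 0.005
gripper_force: 0.0
t 10.38 pos [ 0.534 -0.034  0.029] tool shift [ 0.032 -0.001  0.01 ] turn [ 0.002 -0.008  0.001] F [-0.1  0.4 -0.1] q [-0.19  0.49  0.25  2.28 -1.26  0.19 -0.14]
```

View pics/s1.png

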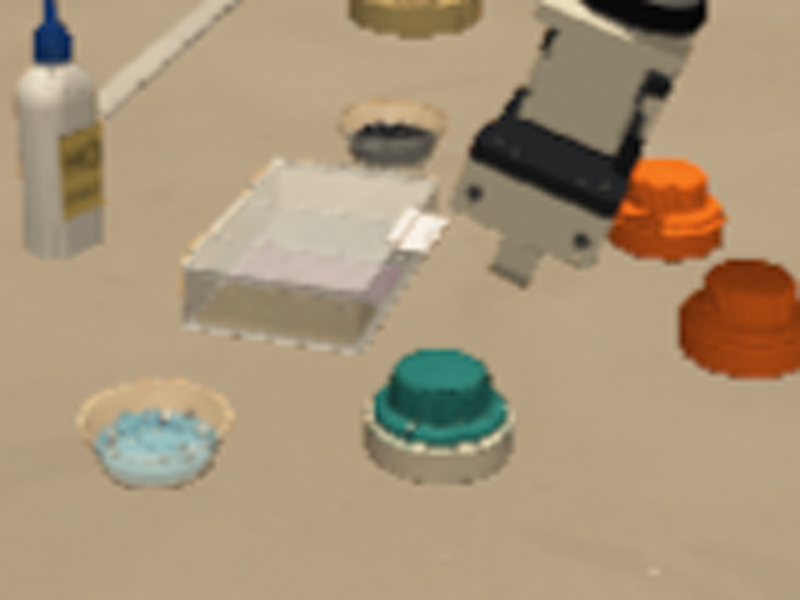

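Tab at (418,230), fingertip at (515,265) low in front of it, timer (440,415) clear. Advance under the tab.

```bash
python3 -m pendant '[0.009,0,0.003,0,0,0,0,0.009,0,0.003,0,0,0,0,0.008,0,0.002,0,0,0,0,0.006,0,0.002,0,0,0,0,0,0,0,0,0,0,0]'
python3 - <<'E'
from h import *
delta(tcp(0,18),tl(18))
p0,a0=tcp(0,18),18
for th,a in((8,18),(16,19),(24,20),(32,22),(40,24),(48,26),(56,28),(64,30),(72,32),(80,34),(88,36),(96,38),(102,40)):
    p=tcp(th,a);print(th,tl(a0).inv().apply(p-p0).round(3),round(np.radians(a-a0),3),C(p));p0,a0=p,a
E
```

```text
clock: 11.05
position: [0.5662, -0.027, 0.0289]
ee_rot: [-3.06, -0.29, -0.494]
force: [-3.8, -1.4, -0.4]
width: 0.007
gripper_force: 1.8
t 11.05 pos [ 0.566 -0.027  0.029] tool shift [ 0.001 -0.    -0.001] turn [ 0.001 -0.006  0.003] F [-3.8 -1.4 -0.4] q [-0.28  0.54  0.36  2.21 -1.19  0.26 -0.24]
8 [ 0.006  0.    -0.015] 0.0 [-0.072  0.003  0.046]
16 [ 0.008 -0.    -0.014] 0.017 [-0.069  0.003  0.062]
24 [ 0.01  -0.    -0.013] 0.017 [-0.063  0.003  0.077]
32 [ 0.012  0.    -0.011] 0.035 [-0.056  0.003  0.091]
40 [ 0.014 -0.    -0.008] 0.035 [-0.046  0.003  0.104]
48 [ 0.015 -0.    -0.006] 0.035 [-0.035  0.003  0.116]
56 [ 0.016 -0.    -0.003] 0.035 [-0.022  0.003  0.126]
64 [ 0.015  0.    -0.   ] 0.035 [-0.009  0.003  0.133]
72 [ 0.014 -0.     0.002] 0.035 [0.004 0.003 0.138]
80 [0.013 0.    0.005] 0.035 [0.018 0.003 0.141]
88 [ 0.012 -0.     0.007] 0.035 [0.032 0.003 0.143]
96 [0.011 0.    0.009] 0.035 [0.046 0.003 0.142]
102 [ 0.007 -0.     0.008] 0.035 [0.056 0.003 0.14 ]
```

Contact with the tab edge (≈4 N). Lift the first part.

```bash
python3 -m pendant '[0.003,0,-0.008,0,0,0,0,0.003,0,-0.007,0,0,0,0,0.004,0,-0.007,0,0.008,0,0,0.004,0,-0.007,0,0.009,0,0,0,0,0,0,0,0,0]'
python3 - <<'E'
from h import *
delta(tcp(16,19),tl(19))
im=get_image("side");cv2.imwrite("pics/s2.png",cv2.resize(im[150:270,190:350],None,fx=5,fy=5,interpolation=cv2.INTER_CUBIC)[...,::-1])
E
```

```text
clock: 11.68
position: [0.5708, -0.0261, 0.0619]
ee_rot: [-3.054, -0.289, -0.523]
force: [-5.6, -0.4, 1.2]
width: 0.005
gripper_force: 2.1
t 11.68 pos [ 0.571 -0.026  0.062] tool shift [-0. -0. -0.] turn [ 0.001 -0.008  0.002] F [-5.6 -0.4  1.2] q [-0.37  0.49  0.47  2.21 -1.09  0.32 -0.34]
```

View pics/s2.png

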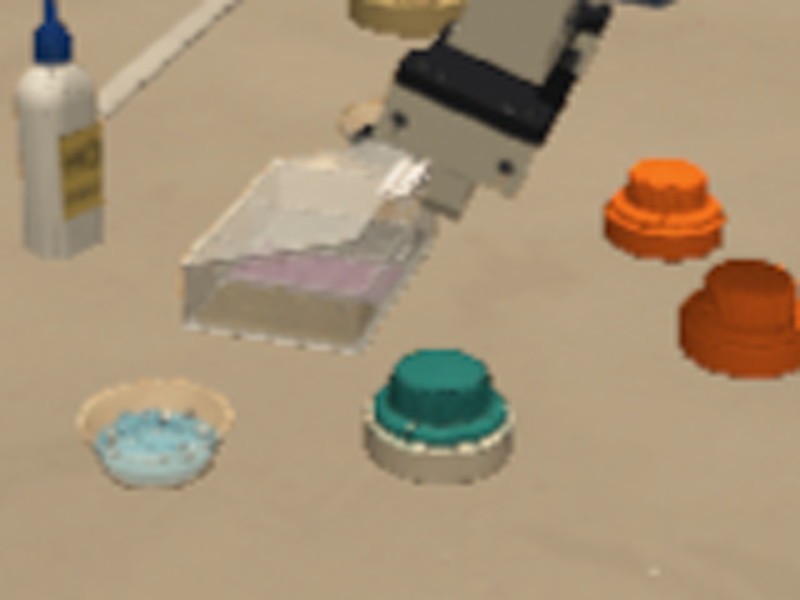

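The lid is rising with the tab (405,175) on the finger flank (450,195). Continue along the arc.

```bash
python3 -m pendant '[0.005,0,-0.0065,0,0.009,0,0,0.005,0,-0.0065,0,0.009,0,0,0.006,0,-0.0055,0,0.017,0,0,0.006,0,-0.0055,0,0.018,0,0,0.007,0,-0.004,0,0.017,0,0,0.007,0,-0.004,0,0.018,0,0,0.0075,0,-0.003,0,0.017,0,0,0.0075,0,-0.003,0,0.018,0,0,0,0,0,0,0,0,0]'
python3 -c "
from h import *
delta(tcp(48,26),tl(26));delta(tcp(64,30),tl(30))"
```

```text
clock: 12.85
position: [0.6042, -0.0201, 0.1168]
ee_rot: [-3.005, -0.284, -0.709]
force: [-0.0, -0.5, -1.6]
width: 0.005
gripper_force: 0.1
t 12.85 pos [ 0.604 -0.02   0.117] tool shift [-0.001 -0.001  0.001] turn [ 0.001 -0.01   0.002] F [-0.  -0.5 -1.6] q [-0.35  0.4   0.44  2.19 -1.13  0.28 -0.3 ]
t 12.85 pos [ 0.604 -0.02   0.117] tool shift [ 0.031 -0.001 -0.003] turn [0.001 0.06  0.002] F [-0.  -0.5 -1.6] q [-0.35  0.4   0.44  2.19 -1.13  0.28 -0.3 ]
```

```bash
python3 - <<'E'
from h import *
im=get_image("side");cv2.imwrite("pics/s3.png",cv2.resize(im[110:250,190:350],None,fx=4,fy=4,interpolation=cv2.INTER_CUBIC)[...,::-1])
E
```

```text
(no output)
```

View pics/s3.png

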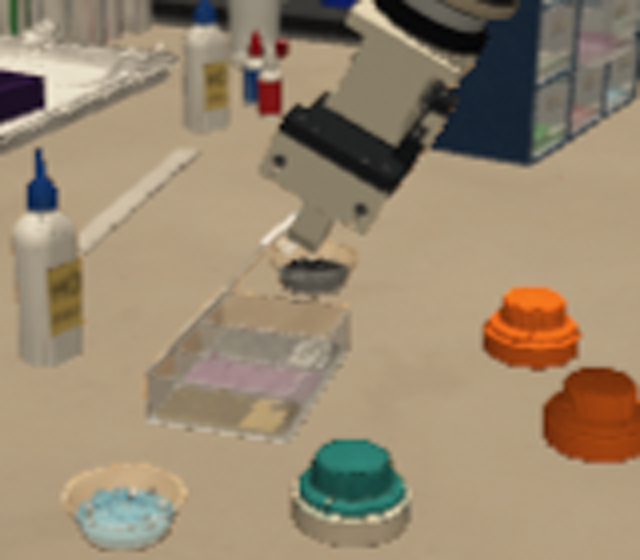

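The lid stands at about 50° with the tab (280,228) resting on the fingertip (312,230). Continue past upright.

```bash
python3 -m pendant '[0.008,0,-0.002,0,0.02,0,0,0.008,0,-0.001,0,0.02,0,0,0.008,0,-0.001,0,0.02,0,0,0.0075,0,0,0,0.017,0,0,0.007,0,0.001,0,0.017,0,0,0.007,0,0.001,0,0.017,0,0,0.0065,0,0.0025,0,0.017,0,0,0.0065,0,0.0025,0,0.018,0,0,0,0,0,0,0,0,0]'
python3 -c "
from h import *
delta(tcp(80,34),tl(34));delta(tcp(102,40),tl(40))"
```

```text
clock: 14.02
position: [0.6576, -0.0116, 0.1475]
ee_rot: [-2.936, -0.276, -0.913]
force: [0.5, -0.1, 1.2]
width: -0.0
gripper_force: 0.0
t 14.03 pos [ 0.658 -0.012  0.147] tool shift [-0.005 -0.002  0.004] turn [ 0.001 -0.01   0.001] F [ 0.5 -0.1  1.2] q [-0.04  0.38  0.03  2.14 -1.32  0.12 -0.11]
t 14.03 pos [ 0.658 -0.012  0.147] tool shift [ 0.026 -0.002  0.027] turn [0.    0.095 0.001] F [ 0.5 -0.1  1.2] q [-0.04  0.38  0.03  2.14 -1.32  0.12 -0.11]
```

```bash
python3 -m pendant '[0.0065,0,0.004,0,-0.012,0,0,0.0065,0,0.004,0,-0.012,0,0,0.0065,0,0.004,0,-0.012,0,0,0.0065,0,0.004,0,-0.012,0,0,0.0065,0,0.004,0,-0.012,0,0,0.004,0,0.002,0,0,0,0,0,0,0,0,0,0,0]'
python3 - <<'E'
from h import *
delta(tcp(102,32),tl(32))
im=get_image("side");cv2.imwrite("pics/s4.png",cv2.resize(im[110:250,190:350],None,fx=4,fy=4,interpolation=cv2.INTER_CUBIC)[...,::-1])
E
```

```text
clock: 14.9
position: [0.6986, -0.0024, 0.1482]
ee_rot: [-2.967, -0.283, -0.824]
force: [-0.5, -0.7, -0.4]
width: 0.001
gripper_force: 0.0
t 14.9 pos [ 0.699 -0.002  0.148] tool shift [-0.007 -0.001  0.003] turn [-0.001  0.017  0.003] F [-0.5 -0.7 -0.4] q [-0.33  0.45  0.4   2.02 -1.04  0.31 -0.45]
```

View pics/s4.png

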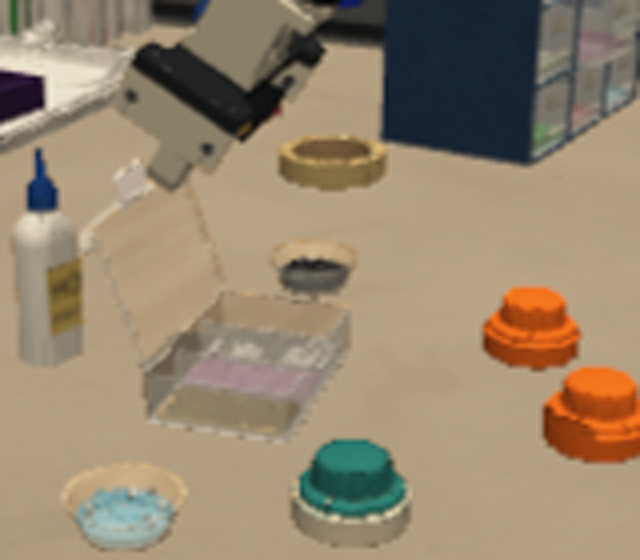

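The lid has fallen back to its stop (tab at (132,180)), clear of the finger (165,170). Retract.

```bash
python3 -m pendant '[-0.025,0,-0.018,0,0,0,0,-0.025,0,-0.02,0,0,0,0,-0.025,0,-0.025,0,-0.05,0,0,-0.02,0,-0.03,0,-0.05,0,0,-0.02,0,-0.03,0,-0.05,0,0,-0.02,0,-0.03,0,-0.05,0,0,0,0,0,0,0,0,0,0,0,0,0,0,0,0]'
python3 - <<'E'
from h import *
delta(W(0,0,.2))
im=get_image("side");cv2.imwrite("pics/s5.png",im[...,::-1])
E
```

```text
clock: 15.95
position: [0.5128, -0.0377, 0.2191]
ee_rot: [-3.05, -0.291, -0.528]
force: [0.0, 0.1, -0.8]
width: 0.002
gripper_force: 0.0
t 15.95 pos [ 0.513 -0.038  0.219] tool shift [0.114 0.003 0.061] turn  F [ 0.   0.1 -0.8] q [-0.79  0.11  0.91  2.19 -0.35  0.58 -1.01]
```

View pics/s5.png

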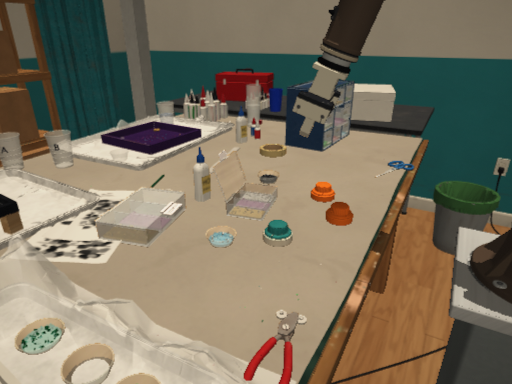

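The lid is open and leaning back (232,170), the timer (278,232) stands past the case's end, the bystanders are in place, and the hand is clear.

```bash
python3 -c "
from cell import *
print(sign_off())"
```

```text
the job is handed in; nothing more can be done
None
```

The timer now stands upright past the left end of the case, and the lid is open against its stop. The cups and glue bottle stand where they were, the hand is clear, and the job was handed in at about 16 s of the 54 s limit.

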